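# Release the air wand from its quick coupling and put it away in the case

### The job

Put the air wand away. First lift the yellow lid of the case all the way back until it rests on its stop; then push the red release collar of the air outlet fully in (it stays in by itself), draw the wand straight out of the outlet and lay it flat on the floor of the open case. Set it down rather than dropping it, and leave the wooden disc, the spirit level and the red bin where they are.

Things in the scene. Friction and masses are not known exactly. Their poses are not given: they have to be found in the camera images.
- outlet: Compressed-air outlet bolted to the bench: aluminium block 90 (x) x 80 (y) x 105 mm high on a blue foot 100 x 130 x 12 mm; gauge on top (to 161 mm high, over x = 10 to 32 mm). Origin: centre of its underside. The bore opens to its own -x side: axis level along x, 70 mm above the bench, mouth at x = -45 mm. Its -x points roughly to world +y (left), within 0.35 rad.
- collar (a joint): Travel of the red release collar, m: 0 = out (wand locked), 0.010 = fully in. It slides along the outlet's +x (into the outlet) against about 5 N of friction, has no spring and stays where it is left. Fully in, the wand slides out freely; out, two pawls in a groove of the plug hold the wand fast.
- collar_face (a point): Centre of the outer face of the red collar's flange, on the bore axis; moves with the collar, axes as the outlet. Ring of 64 mm outer and 32 mm inner diameter, 8 mm thick; with the collar out its face is 20 mm in front of the block. Between it and the wand's blue grip are 40 mm of bare 16 mm tube: room for fingertips to push on the flange, beside or above the tube.
- wand_grip (a point): Centre of the blue square grip (55 long, 26 x 26 mm, black bands) of the rigid air wand, 195 mm, 0.15 to 0.3 kg. Along the wand's own x: 16 mm aluminium tube, then 24 mm brass plug to +x; tapered nozzle to -x. Starts locked in the outlet, grip centre 132.5 mm from the outlet's origin along its -x, 70 mm up (may sag some mm). Plug clears block and collar when drawn out 75 mm.
- wand_plug (a point): Centre of the plug's end face, the +x end of the wand, 132.5 mm from the grip centre.
- wand_nozzle (a point): Tip of the nozzle, the -x end of the wand, 62.5 mm from the grip centre.
- case: Fixed black open-topped case 170 (x) x 270 (y) x 60 mm high, walls and floor 5 mm thick, grey lining; empty. Origin: centre of its underside. Its +x side, where the lid is hinged, faces roughly to world +y (left, away from the outlet), turned by up to 0.25 rad.
- lid (a joint): Angle of the yellow lid, rad: 0 = shut, 1.9 = resting on its stop, leaning back beyond upright. Stiff hinge: the lid stays at any angle; moving it takes 3 to 6 N at the handle. It may start slightly ajar (up to 0.12).
- lid_handle (a point): Centre of the black bar handle of the lid. The bar runs parallel to the hinge (case's y), 100 mm long, 11 mm thick, 35 mm above the lid's upper face, 30 mm from the lid's free edge, 140 mm from the hinge line. Turns with the lid; its z is normal to the lid.
- lid_hinge (a point): On the hinge line of the lid, half-way along it, at the lid's underside, 60 mm above the bench. The lid is a slab 170 mm x 270 mm x 8 mm from here towards the case's -x when shut. Turns with the lid.
- blank: Round wooden disc, 130 mm in diameter, 18 mm thick, lying on the bench: leave it alone. Origin: centre of its underside.
- level: Yellow spirit level 200 (x) x 22 x 45 mm standing on its edge: leave it alone. Origin: centre of its underside.
- bin: Red open parts bin 100 x 80 x 55 mm: leave it alone. Origin: centre of its underside.
There are look-alikes about, which are no part of the job. There is more than one size of the outlet; the one meant has the size given above.

How it is judged:
By the outcome, as a careful person would: the job done as asked, in the order asked, and still so for the second after the job is handed in, with the robot touching nothing.
It also fails if it takes over 69 s, if anything falls off the work surface, if the arm or the gripper's body presses on something with over 40 N, if the wrist force passes 120 N, or if a joint passes its speed limit or range.

### The arm

A 6-joint arm with a two-finger parallel gripper is mounted at the origin on the work surface. World frame = base frame: x ahead of the robot, y to its left, z up, the work surface at z = 0. Lengths are in m, angles in rad, forces in N, time in s.
With the tool pointing down it reaches from about 0.25 to 0.775 m from the base axis. Payload 4 kg.
Tool frame: the origin (TCP) lies on the centre line of the jaws, within the pads' length; the fingertips stand 17 mm ahead of it and the grasp point (between the pads) lies 2 mm behind it; z points along the fingers, y is the line along which they close (so a half turn about z gives the same grasp; the last joint's range is limited). The gripper opens to 94 mm and grips with 3 to 60 N. Pads are 16 mm wide; open, the fingers measure 119 mm over their backs; the gripper's body (75 mm by 177 mm) begins 78 mm behind the grasp point.
Start: joints at [-1.276, 0.087, 1.371, -0, 1.684, -0.103], TCP at [0.213, -0.507, 0.223] pointing down, gripper open.
Joint ranges: [-3.1, 3.1], [-0.76, 2.03], [0.27, 2.55], [-1.08, 4.22], [0.17, 2.65], [-2.57, 2.57]. Speed limits (rad/s): [2.79, 2.79, 3.14, 3.14, 3.14, 3.14].

### API

Orientations are given as [roll, pitch, yaw] about the fixed x, y, z axes, in that order (R = Rz(yaw) Ry(pitch) Rx(roll)).
In Python, from bench import robot gives the robot as it stands.
- The arm moves only by the tool servo_tool, never from a script. Its argument "plan" is a list of rows, each a list of 7 numbers: the shift along the tool's x, y, z normalised to -1 to 1, where 1 is 0.1 m, then the turn, a rotation vector about the tool's x, y, z normalised to -1 to 1, where 1 is pi/2 rad, then the finger opening in mm, from 0 to 94. In form: [[x, y, z, ax, ay, az, gripper], ...]. A call has 1 to 12 rows; each row is the pose to reach, as a shift and turn from the pose commanded when the call began, along the tool's axes at that moment; what a row does not reach only later rows make up. A row lasts 1/12 s, in which the tool goes at most 41.7 mm and 7.16 degrees, less where a joint would pass 70% of its speed; a pose out of reach is approached as far as the arm can. A call with a number of a shift or a turn outside -1 to 1 is refused whole. A call with a gripper value outside its range is refused whole. The fingers move at their own pace and stop on an object; the grip force is fixed at half the most. Time passes only in rows, so rows that repeat a pose let the fingers close. It gives the time, the measured TCP pose, the force, the opening and the grip force at its end, in the units of the state.
- robot.get_obs(): the state, without advancing time (a new reading comes with each control period).
- robot.snapshot(name): name is "side" or "top" or "wrist"; returns the picture (420x560x3 uint8, red, green, blue); there is no depth.
- robot.camera_params(name): a dict with "camera_matrix" (3x3 intrinsics, pixels), "rvec" (rotation vector, rad) and "tvec" (3), from world to camera coordinates, as OpenCV has them; the wrist camera has in their place "tool_from_camera" (4x4, takes a point from camera to tool coordinates, whose origin is the TCP and whose axes are the flange's). Camera axes: x right, y down, z forward; pixel columns grow to the right and rows downward; lengths in m; the calibration is good to about 2 mm. The wrist camera is an equidistant fisheye: a pixel r from the principal point sees the ray r / f radians off the axis. A picture is of the moment at which its call begins: read the wrist's pose just before it. camera_params takes no time and is no camera call.
- robot.close_job(): hands the job in; it is judged then, once.
Trained networks look in the newest picture that a camera, given by its name, has taken for a name from the list of things; names that differ only in an ending like _2 or _b are one class to them, and where a whole thing is asked for, a point or a joint stands for the part that bears it (a point fixed in the world has none). Each returns a list of dicts, best first, with "conf" (0 to 1); they miss things now and then, are a little off and sometimes report something else, mostly with a low value. They report only what shows in the picture. A call takes as long as a camera call. They do not tell look-alikes from the thing itself.
- robot.find_in(thing, camera): "extent" ([centre column, centre row, width, height] in pixels, round what is visible of it).
The state is a dict: "time": time; "joint_positions": joint angles; "qvel": joint speeds; "joint_torque": joint torques, N m; "tool_pos": TCP position; "ee_rot": TCP orientation; "wrist_force": force on the tool from outside, world axes, zero at the start; "wrist_torque": the same for the moment, N m; "width": finger opening in m; "finger_force": force on a finger pad.
Only numpy, scipy, OpenCV 4.12 (cv2) and the standard library are available. Lean on these libraries where they do the work, as an engineer would, in place of code of your own. Each camera call takes 0.05 s, during which the arm holds its last target. There are 200 camera calls.

## Working session

There is one attempt and no reset: what is moved stays moved. The work goes in short steps, Python scripts to look and compute and a tool call to move; the robot and the scene stay as the last step left them, time stands still between calls to the robot, and variables do not carry over. Pictures are saved under pics/ and viewed, at most 12 in all, crops included, and the job is handed in when it is done.

Besides the shell and the picture viewer there is one more tool, called as name(argument=value, ...), one argument or row to a line, values as JSON. servo_tool: Moves the arm, as the interface text tells. Scaled input: -1 to 1 covers 0.1 m each way for a shift and pi/2 rad each way for a turn. Its arguments: {"type":"object","properties":{"plan":{"type":"array","items":{"type":"array","items":{"type":"number"}}}},"required":["plan"]}

```bash
mkdir -p pics; ls; python3 - <<'E'
from bench import robot
import cv2, numpy as np
o=robot.get_obs(); print(o)
for c in ("top","side"):
    im=robot.snapshot(c); cv2.imwrite(f"pics/{c}0.png",im[:,:,::-1]); p=robot.camera_params(c); print(c,{k:np.round(v,4).tolist() for k,v in p.items()})
    for t in ("outlet","collar","wand_grip","case","lid","lid_handle","blank","level","bin"):
        print(t,[(np.round(d["extent"],0).tolist(),round(d["conf"],2)) for d in robot.find_in(t,c)][:4])
E
```

```text
pics
{'time': 0.0, 'joint_positions': array([-1.27608602e+00,  8.79208042e-02,  1.37223749e+00, -5.79626047e-05,
        1.68354552e+00, -1.03103584e-01]), 'qvel': array([-0.00013064,  0.00023744, -0.00051574, -0.00040797,  0.00101927,
       -0.00166346]), 'joint_torque': array([-2.16914882e-04, -3.40176558e+01, -3.02429402e+01,  7.17938505e-02,
        3.29637690e-02, -1.63897462e-04]), 'tool_pos': array([ 0.2129036 , -0.50658408,  0.2213313 ]), 'ee_rot': array([-3.13948677e+00, -1.59981210e-04,  3.97807264e-01]), 'wrist_force': array([ 0.03790341,  0.22889184, -0.02922092]), 'wrist_torque': array([-0.02750648, -0.03146075,  0.0183089 ]), 'finger_force': 0.0, 'width': 0.09386526251846576}
top {'camera_matrix': [[439.1637, 0.0, 276.9039], [0.0, 439.1637, 200.9661], [0.0, 0.0, 1.0]], 'rvec': [2.2005, -2.1824, 0.0663], 'tvec': [-0.0897, 0.6058, 1.3388]}
outlet [([419.0, 180.0, 75.0, 68.0], 0.89), ([279.0, 149.0, 44.0, 41.0], 0.68), ([362.0, 244.0, 47.0, 46.0], 0.57)]
collar [([388.0, 179.0, 13.0, 35.0], 0.89)]
wand_grip [([318.0, 256.0, 47.0, 15.0], 0.89)]
case [([192.0, 236.0, 63.0, 
[... 240 characters left out ...]
5.0, 31.0, 36.0], 0.68)]
side {'camera_matrix': [[385.6932, 0.0, 283.6017], [0.0, 385.6932, 216.0668], [0.0, 0.0, 1.0]], 'rvec': [0.4293, -2.7739, 1.1046], 'tvec': [0.5536, 0.2613, 0.7863]}
outlet [([355.0, 170.0, 46.0, 68.0], 0.68), ([304.0, 123.0, 65.0, 90.0], 0.64)]
collar [([295.0, 139.0, 26.0, 30.0], 0.89), ([358.0, 190.0, 25.0, 22.0], 0.55), ([294.0, 345.0, 160.0, 122.0], 0.32)]
wand_grip [([360.0, 209.0, 12.0, 44.0], 0.85)]
case [([293.0, 348.0, 160.0, 133.0], 0.88)]
lid [([292.0, 343.0, 160.0, 124.0], 0.95)]
lid_handle []
blank [([226.0, 230.0, 51.0, 40.0], 0.72), ([295.0, 344.0, 160.0, 124.0], 0.61)]
level [([182.0, 298.0, 66.0, 86.0], 0.59)]
bin [([257.0, 183.0, 44.0, 37.0], 0.86)]
```

View pics/top0.png

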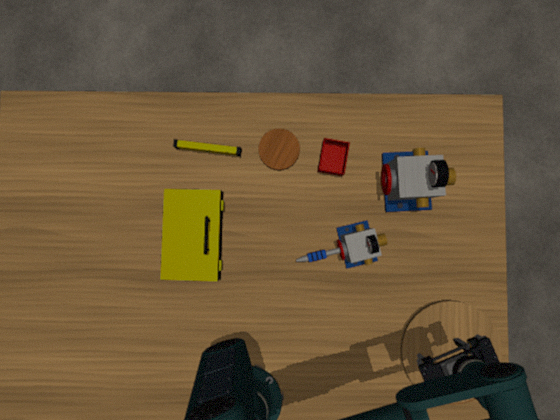

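View pics/side0.png

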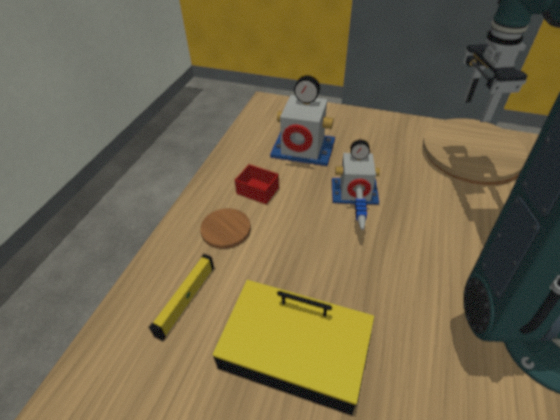

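The nozzle-bearing outlet at top (361,245), its foot about 45 px long, fits the 130 mm foot. The big outlet at (415,180) has a foot about 60 px long (~190 mm) and no wand, so it is the look-alike. The case is at (192,235) with its handle at (207,235), so the hinge is on the left, towards +y. I'll confirm this in one enlarged crop.

```bash
cat > h.py <<'E'
import numpy as np, cv2
from bench import robot
from scipy.spatial.transform import Rotation as R
def cam(c):
    p=robot.camera_params(c); return np.array(p["camera_matrix"]),np.array(p["rvec"],float).ravel(),np.array(p["tvec"],float).ravel()
def ray(c,uv,z):
    K,r,t=cam(c); M=R.from_rotvec(r).as_matrix(); o=-M.T@t
    d=M.T@np.linalg.inv(K)@[uv[0],uv[1],1]; return o+d*(z-o[2])/d[2]
def proj(c,P):
    K,r,t=cam(c); return cv2.projectPoints(np.array(P,float).reshape(-1,1,3),r,t,K,None)[0].reshape(-1,2)
E
python3 - <<'E'
from h import *
im=cv2.imread("pics/top0.png")[170:295,150:400]
cv2.imwrite("pics/crop.png",cv2.resize(im,None,fx=3.2,fy=3.2,interpolation=cv2.INTER_CUBIC))
E
```

```text
(no output)
```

View pics/crop.png

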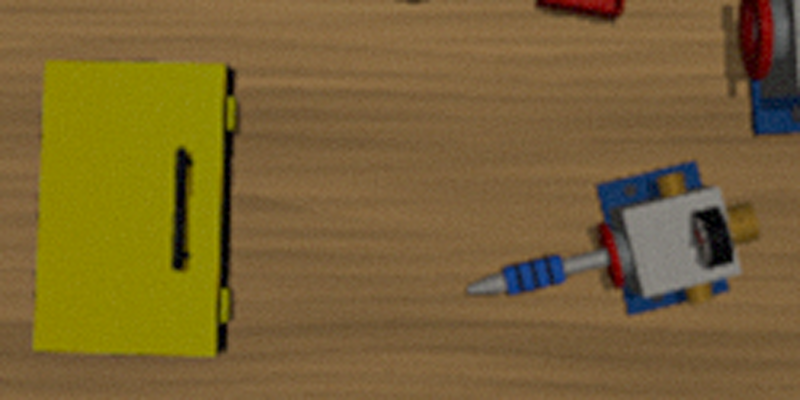

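The crop shows the small outlet with the wand, its grip at crop px (533,274) and its red collar at (612,254). It also shows the yellow lid, with corners at (45,60), (228,64), (218,357) and (33,350), and its handle at (181,209).

```bash
python3 - <<'E'
from h import *
f=lambda u,v,z:ray("top",(u/3.2+150-.35,v/3.2+170-.35),z)
for n,l,z in (("lid",[(45,60),(228,64),(218,357),(33,350)],.068),("handle",[(183,150),(179,268)],.103),("block",[(620,203),(718,187),(740,277),(642,298)],.105),("foot",[(597,184),(694,162),(628,314)],.012),("wand",[(467,289),(505,281),(562,267),(533,274)],.07)):
    P=np.array([f(*a,z) for a in l]); print(n,P.round(3).tolist(), np.linalg.norm(np.diff(P,axis=0),axis=1).round(3),[round(float(np.arctan2(*(P[i+1]-P[i])[1::-1])),3) for i in range(len(P)-1)])
E
```

```text
lid [[0.638, 0.253, 0.068], [0.636, 0.083, 0.068], [0.366, 0.087, 0.068], [0.371, 0.258, 0.068]] [0.17  0.271 0.17 ] [-1.584, 3.123, 1.541]
handle [[0.555, 0.117, 0.103], [0.449, 0.119, 0.103]] [0.106] [3.125]
block [[0.51, -0.277, 0.105], [0.525, -0.365, 0.105], [0.445, -0.385, 0.105], [0.426, -0.297, 0.105]] [0.09  0.083 0.09 ] [-1.401, -2.906, 1.788]
foot [[0.527, -0.269, 0.012], [0.549, -0.363, 0.012], [0.403, -0.299, 0.012]] [0.096 0.16 ] [-1.34, 2.73]
wand [[0.43, -0.141, 0.07], [0.437, -0.176, 0.07], [0.451, -0.229, 0.07], [0.444, -0.202, 0.07]] [0.036 0.054 0.028] [-1.356, -1.323, 1.814]
```

servo_tool(
  plan=[
    [1, -0.92, 0, 0, 0, 0, 60],
    [1, -0.92, 0, 0, 0, 0, 60],
    [1, -0.92, 0, 0, 0, 0, 60],
    [1, -0.92, 0, 0, 0, 0, 60],
  ],
)

```text
time: 1.33
tool_pos: [0.2713, -0.3795, 0.223]
ee_rot: [-3.141, -0.002, 0.401]
wrist_force: [-0.4, -0.8, -0.7]
width: 0.0709
finger_force: 0.0
```

servo_tool(
  plan=[
    [1, -0.92, 0, 0, 0, 0, 60],
    [1, -0.92, 0, 0, 0, 0, 60],
    [1, -0.92, 0, 0, 0, 0, 60],
    [1, -0.92, 0, 0, 0, 0, 60],
  ],
)

```text
time: 1.67
tool_pos: [0.3276, -0.2562, 0.223]
ee_rot: [-3.141, -0.002, 0.403]
wrist_force: [-0.1, 0.5, 0.4]
width: 0.0606
finger_force: 0.0
```

servo_tool(
  plan=[
    [1, -0.92, 0, 0, 0, 0, 60],
    [1, -0.92, 0, 0, 0, 0, 60],
    [1, -0.92, 0, 0, 0, 0, 60],
    [1, -0.92, 0, 0, 0, 0, 60],
  ],
)

```text
time: 2.0
tool_pos: [0.3843, -0.1328, 0.2229]
ee_rot: [-3.141, -0.002, 0.403]
wrist_force: [-0.5, 0.2, -0.4]
width: 0.0599
finger_force: 0.0
```

servo_tool(
  plan=[
    [1, -0.92, 0, 0, 0, 0, 60],
    [1, -0.92, 0, 0, 0, 0, 60],
    [1, -0.92, 0, 0, 0, 0, 60],
    [1, -0.92, 0, 0, 0, 0, 60],
  ],
)

```text
time: 2.33
tool_pos: [0.4409, -0.0091, 0.2225]
ee_rot: [-3.14, -0.002, 0.403]
wrist_force: [-0.0, 0.0, -0.3]
width: 0.0598
finger_force: 0.0
```

servo_tool(
  plan=[
    [1, -0.92, 0, 0, 0, 0.265, 40],
    [1, -0.92, 0, 0, 0, 0.265, 40],
    [1, -0.92, 0, 0, 0, 0.265, 40],
    [1, -0.92, 0, 0, 0, 0.265, 40],
    [1, -0.92, 0, 0, 0, 0.265, 40],
    [1, -0.92, 0, 0, 0, 0.265, 40],
    [1, -0.92, 0, 0, 0, 0.265, 40],
  ],
)

```text
time: 2.92
tool_pos: [0.4959, 0.1094, 0.2223]
ee_rot: [3.14, 0.001, -0.018]
wrist_force: [-0.6, -0.6, -0.2]
width: 0.0398
finger_force: 0.0
```

```bash
python3 - <<'E'
from h import *
o=robot.get_obs(); print(o["time"],o["tool_pos"],o["ee_rot"],o["joint_positions"].round(2),o["width"])
p=robot.camera_params("wrist"); print({k:np.round(v,4).tolist() for k,v in p.items()})
im=robot.snapshot("wrist"); cv2.imwrite("pics/w1.png",im[:,:,::-1])
for t in ("lid_handle","lid"): print(t,robot.find_in(t,"wrist"))
E
```

```text
2.9167 [0.49586946 0.10940546 0.22226129] [ 3.14027544e+00  5.14287049e-04 -1.82284250e-02] [ 0.11 -0.01  1.47 -0.    1.68  1.7 ] 0.039770905514296274
{'camera_matrix': [[325.1923, 0.0, 276.9414], [0.0, 325.1923, 211.7165], [0.0, 0.0, 1.0]], 'tool_from_camera': [[-0.0009, -0.9711, -0.2388, 0.0699], [1.0, -0.0006, -0.0011, -0.0006], [0.0009, -0.2388, 0.9711, -0.1629], [0.0, 0.0, 0.0, 1.0]]}
lid_handle [{'extent': [216.3, 183.8, 170.4, 250.3], 'conf': 0.68}]
lid [{'extent': [216.8, 181.3, 165.2, 246.9], 'conf': 0.97}]
```

View pics/w1.png

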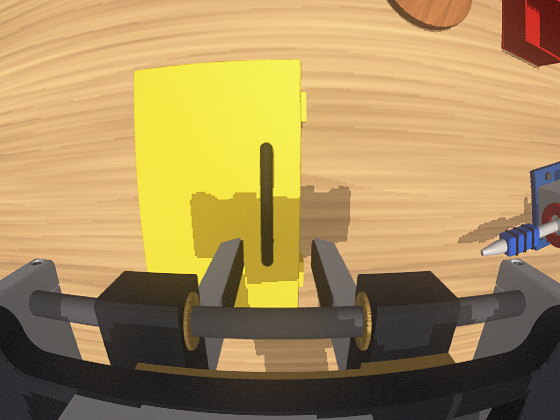

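The view shows the handle bar from (266,148) to (266,262), between the jaws in columns but about 45 mm ahead of them. I'll compute its position from this.

```bash
cat >> h.py <<'E'
def wray(uv,pos,rpy,z):
    p=robot.camera_params("wrist"); K=np.array(p["camera_matrix"]); T=np.array(p["tool_from_camera"])
    d=(np.array(uv,float)-K[:2,2])/K[0,0]; th=np.hypot(*d); c=np.r_[d/th*np.sin(th),np.cos(th)]
    Rw=R.from_euler("xyz",rpy).as_matrix(); o=Rw@T[:3,3]+pos; r=Rw@T[:3,:3]@c
    return o+r*(z-o[2])/r[2]
E
python3 - <<'E'
from h import *
o=robot.get_obs(); 
for uv,z in (((266,144),.103),((266,266),.103),((300,60),.068),((135,71),.068),((134.5,71),.06)): print(uv,wray(uv,o["tool_pos"],o["ee_rot"],z).round(4))
E
```

```text
(266, 144) [0.5565 0.1183 0.103 ]
(266, 266) [0.4437 0.1215 0.103 ]
(300, 60) [0.6382 0.0848 0.068 ]
(135, 71) [0.6397 0.2532 0.068 ]
(134.5, 71) [0.6417 0.2575 0.06  ]
```

servo_tool(
  plan=[
    [0.04, -0.1, 0.4, 0, 0, 0, 40],
    [0.04, -0.1, 0.7, 0, 0, 0, 40],
    [0.04, -0.1, 1.0, 0, 0, 0, 40],
    [0.04, -0.1, 1.0, 0, 0, 0, 40],
  ],
)

```text
time: 3.4
tool_pos: [0.4954, 0.1189, 0.1157]
ee_rot: [3.139, 0.013, -0.02]
wrist_force: [-2.0, 0.1, -1.0]
width: 0.04
finger_force: 0.0
```

servo_tool(
  plan=[
    [0, 0, 0.17, 0, 0, 0, 40],
    [0, 0, 0.17, 0, 0, 0, 14],
    [0, 0, 0.17, 0, 0, 0, 14],
    [0, 0, 0.17, 0, 0, 0, 14],
    [0, 0, 0.17, 0, 0, 0, 14],
  ],
)

```text
time: 3.82
tool_pos: [0.5012, 0.1205, 0.1076]
ee_rot: [-3.141, -0.003, -0.019]
wrist_force: [-0.2, 1.2, -0.4]
width: 0.0171
finger_force: 0.0
```

```bash
python3 - <<'E'
# waypoints of handle on arc, as shift from TCP now (tool y=-Y, z=-Z), units of 0.1 m
import numpy as np
H=np.array([.257,.060]); 
P=lambda t:H+np.array([-.14*np.cos(t)+.043*np.sin(t), .14*np.sin(t)+.043*np.cos(t)])
for t in np.arange(0,2.0,.1): print(round(t,2),((P(t)-P(0))*10).round(2), P(t).round(3))
E
```

```text
0.0 [0. 0.] [0.117 0.103]
0.1 [0.05 0.14] [0.122 0.117]
0.2 [0.11 0.27] [0.128 0.13 ]
0.3 [0.19 0.39] [0.136 0.142]
0.4 [0.28 0.51] [0.145 0.154]
0.5 [0.38 0.62] [0.155 0.165]
0.6 [0.49 0.72] [0.166 0.175]
0.7 [0.61 0.8 ] [0.178 0.183]
0.8 [0.73 0.87] [0.19 0.19]
0.9 [0.87 0.93] [0.204 0.196]
1.0 [1.01 0.98] [0.218 0.201]
1.1 [1.15 1.01] [0.232 0.204]
1.2 [1.29 1.03] [0.246 0.206]
1.3 [1.44 1.03] [0.261 0.206]
1.4 [1.59 1.02] [0.276 0.205]
1.5 [1.73 1.  ] [0.29  0.203]
1.6 [1.87 0.96] [0.304 0.199]
1.7 [2.01 0.9 ] [0.318 0.193]
1.8 [2.14 0.84] [0.331 0.187]
1.9 [2.26 0.76] [0.343 0.179]
```

servo_tool(
  plan=[
    [0, 0, 0, 0, 0, 0, 0],
    [0, 0, 0, 0, 0, 0, 0],
    [0, 0, 0, 0, 0, 0, 0],
    [0, 0, 0, 0, 0, 0, 0],
  ],
)

```text
time: 4.15
tool_pos: [0.5011, 0.1184, 0.1074]
ee_rot: [3.137, -0.003, -0.019]
wrist_force: [-1.4, -5.9, 2.9]
width: 0.01
finger_force: 30.0
```

servo_tool(
  plan=[
    [0, -0.025, -0.07, -0.015, 0, 0, 0],
    [0, -0.05, -0.14, -0.03, 0, 0, 0],
    [0, -0.08, -0.205, -0.045, 0, 0, 0],
    [0, -0.11, -0.27, -0.06, 0, 0, 0],
    [0, -0.15, -0.33, -0.075, 0, 0, 0],
    [0, -0.19, -0.39, -0.09, 0, 0, 0],
    [0, -0.235, -0.45, -0.105, 0, 0, 0],
    [0, -0.28, -0.51, -0.12, 0, 0, 0],
  ],
)

```text
time: 4.82
tool_pos: [0.5015, 0.147, 0.1568]
ee_rot: [2.948, -0.002, -0.019]
wrist_force: [3.4, -3.5, -5.1]
width: 0.0098
finger_force: 30.0
```

```bash
python3 - <<'E'
import numpy as np
H=np.array([.257,.060]); 
P=lambda t:H+np.array([-.14*np.cos(t)+.043*np.sin(t), .14*np.sin(t)+.043*np.cos(t)])
k=.47
for a,b in ((.4,1.06),(1.06,1.7),(1.7,1.94)):
    c=k*a; ty=np.array([-np.cos(c),np.sin(c)]); tz=np.array([-np.sin(c),-np.cos(c)])
    print([[0,round(ty@(P(t)-P(a))*10,2),round(tz@(P(t)-P(a))*10,2),round(-k*(t-a)/1.5708,3),0,0,0] for t in np.linspace(a,b,12 if b<1.9 else 6)[1:]])
E
```

```text
[[0, np.float64(-0.05), np.float64(-0.08), np.float64(-0.018), 0, 0, 0], [0, np.float64(-0.09), np.float64(-0.15), np.float64(-0.036), 0, 0, 0], [0, np.float64(-0.15), np.float64(-0.22), np.float64(-0.054), 0, 0, 0], [0, np.float64(-0.21), np.float64(-0.28), np.float64(-0.072), 0, 0, 0], [0, np.float64(-0.27), np.float64(-0.35), np.float64(-0.09), 0, 0, 0], [0, np.float64(-0.33), np.float64(-0.4), np.float64(-0.108), 0, 0, 0], [0, np.float64(-0.4), np.float64(-0.46), np.float64(-0.126), 0, 0, 0], [0, np.float64(-0.47), np.float64(-0.51), np.float64(-0.144), 0, 0, 0], [0, np.float64(-0.55), np.float64(-0.56), np.float64(-0.162), 0, 0, 0], [0, np.float64(-0.63), np.float64(-0.6), np.float64(-0.18), 0, 0, 0], [0, np.float64(-0.71), np.float64(-0.63), np.float64(-0.197), 0, 0, 0]]
[[0, np.float64(-0.07), np.float64(-0.05), np.float64(-0.017), 0, 0, 0], [0, np.float64(-0.14), np.float64(-0.1), np.float64(-0.035), 0, 0, 0], [0, np.float64(-0.21), np.float64(-0.15), np.float64(-0.052), 0, 0, 0], [0, np.float64(-0.28), np.float64(-0.19), np.float64(-0.07), 0, 0, 0], [0, np.float64(-0.36), np.float64(-0.23), np.float64(-0.087), 0, 0, 0], [0, np.float64(-0.44), np.float64(-0.26), np.float64(-0.104), 0, 0, 0], [0, np.float64(-0.52), np.float64(-0.29), np.float64(-0.122), 0, 0, 0], [0, np.float64(-0.6), np.float64(-0.31), np.float64(-0.139), 0, 0, 0], [0, np.float64(-0.68), np.float64(-0.33), np.float64(-0.157), 0, 0, 0], [0, np.float64(-0.77), np.float64(-0.34), np.float64(-0.174), 0, 0, 0], [0, np.float64(-0.85), np.float64(-0.35), np.float64(-0.191), 0, 0, 0]]
[[0, np.float64(-0.07), np.float64(-0.02), np.float64(-0.014), 0, 0, 0], [0, np.float64(-0.13), np.float64(-0.04), np.float64(-0.029), 0, 0, 0], [0, np.float64(-0.2), np.float64(-0.06), np.float64(-0.043), 0, 0, 0], [0, np.float64(-0.27), np.float64(-0.08), np.float64(-0.057), 0, 0, 0], [0, np.float64(-0.34), np.float64(-0.09), np.float64(-0.072), 0, 0, 0]]
```

servo_tool(
  plan=[
    [0, -0.05, -0.08, -0.018, 0, 0, 0],
    [0, -0.09, -0.15, -0.036, 0, 0, 0],
    [0, -0.15, -0.22, -0.054, 0, 0, 0],
    [0, -0.21, -0.28, -0.072, 0, 0, 0],
    [0, -0.27, -0.35, -0.09, 0, 0, 0],
    [0, -0.33, -0.4, -0.108, 0, 0, 0],
    [0, -0.4, -0.46, -0.126, 0, 0, 0],
    [0, -0.47, -0.51, -0.144, 0, 0, 0],
    [0, -0.55, -0.56, -0.162, 0, 0, 0],
    [0, -0.63, -0.6, -0.18, 0, 0, 0],
    [0, -0.71, -0.63, -0.197, 0, 0, 0],
  ],
)

```text
time: 5.73
tool_pos: [0.5028, 0.23, 0.2046]
ee_rot: [2.64, -0.001, -0.019]
wrist_force: [4.1, -4.5, -4.9]
width: 0.0101
finger_force: 30.0
```

servo_tool(
  plan=[
    [0, -0.07, -0.05, -0.017, 0, 0, 0],
    [0, -0.14, -0.1, -0.035, 0, 0, 0],
    [0, -0.21, -0.15, -0.052, 0, 0, 0],
    [0, -0.28, -0.19, -0.07, 0, 0, 0],
    [0, -0.36, -0.23, -0.087, 0, 0, 0],
    [0, -0.44, -0.26, -0.104, 0, 0, 0],
    [0, -0.52, -0.29, -0.122, 0, 0, 0],
    [0, -0.6, -0.31, -0.139, 0, 0, 0],
    [0, -0.68, -0.33, -0.157, 0, 0, 0],
    [0, -0.77, -0.34, -0.174, 0, 0, 0],
    [0, -0.85, -0.35, -0.191, 0, 0, 0],
  ],
)

```text
time: 6.65
tool_pos: [0.5044, 0.321, 0.1937]
ee_rot: [2.34, 0.0, -0.019]
wrist_force: [3.8, -8.0, -7.9]
width: 0.0102
finger_force: 30.0
```

servo_tool(
  plan=[
    [0, -0.07, -0.02, -0.014, 0, 0, 0],
    [0, -0.13, -0.04, -0.029, 0, 0, 0],
    [0, -0.2, -0.06, -0.043, 0, 0, 0],
    [0, -0.27, -0.08, -0.057, 0, 0, 0],
    [0, -0.3, -0.085, -0.062, 0, 0, 0],
  ],
)

```text
time: 7.07
tool_pos: [0.5045, 0.3444, 0.1807]
ee_rot: [2.231, -0.002, -0.026]
wrist_force: [2.1, -29.0, 2.4]
width: 0.0103
finger_force: 30.0
```

```bash
python3 - <<'E'
from h import *
o=robot.get_obs(); print(o["wrist_force"],o["joint_positions"].round(2))
im=robot.snapshot("side"); cv2.imwrite("pics/s1.png",im[:,:,::-1])
E
```

```text
[  2.08469952 -28.97083023   2.35979245] [ 0.8   0.71  0.87 -0.71  2.18  2.17]
```

View pics/s1.png

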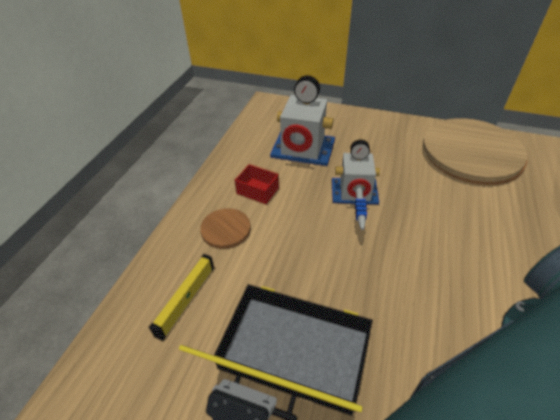

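The lid is fully back: its yellow edge is at (270,378), behind the open, empty case, and it pushes against its stop with 29 N. I'll let go and back off.

servo_tool(
  plan=[
    [0, 0.02, 0, 0, 0, 0, 22],
    [0, 0.02, 0, 0, 0, 0, 22],
    [0, 0.02, 0, 0, 0, 0, 22],
    [0, 0.02, -0.2, 0, 0, 0, 22],
    [0, 0.02, -0.4, 0, 0, 0, 22],
    [0, 0.02, -0.7, 0, 0, 0, 22],
    [0, 0.02, -0.7, 0, 0, 0, 22],
  ],
)

```text
time: 7.7
tool_pos: [0.5046, 0.406, 0.2278]
ee_rot: [2.252, -0.004, -0.015]
wrist_force: [0.7, 1.1, 0.4]
width: 0.0218
finger_force: 0.0
```

servo_tool(
  plan=[
    [0, 0.25, -0.2, 0, 0, 0, 30],
    [0, 0.5, -0.4, 0, 0, 0, 30],
    [0, 0.79, -0.61, 0.1, 0, 0, 30],
    [0, 0.79, -0.61, 0.58, 0, 0, 30],
    [0, 0.79, -0.61, 0.58, 0, 0, 30],
    [0, 0.79, -0.61, 0.58, 0, 0, 30],
    [0, 0.79, -0.61, 0.58, 0, 0, 30],
    [0, 0.79, -0.61, 0.58, 0, 0, 30],
    [0, 0.79, -0.61, 0.58, 0, 0, 30],
    [0, 0.79, -0.61, 0.58, 0, 0, 30],
    [0, 0.79, -0.61, 0.58, 0, 0, 30],
    [0, 0.79, -0.61, 0.58, 0, 0, 30],
  ],
)

```text
time: 8.7
tool_pos: [0.5047, 0.3995, 0.3254]
ee_rot: [-3.126, -0.0, -0.019]
wrist_force: [0.3, 0.2, -0.6]
width: 0.0301
finger_force: 0.0
```

servo_tool(
  plan=[
    [0, 1, 0, -0.01, 0, 0, 30],
    [0, 1, 0, -0.01, 0, 0, 30],
    [0, 1, 0, -0.01, 0, -0.5, 30],
    [0, 1, 0, -0.01, 0, -0.5, 30],
    [0, 1, 0, -0.01, 0, -0.5, 30],
    [0, 1, 0, -0.01, 0, -0.5, 30],
    [0, 1, 0, -0.01, 0, -0.5, 30],
    [0, 1, 0, -0.01, 0, -0.5, 30],
    [0, 1, 0, -0.01, 0, -0.5, 30],
    [0, 1, 0, -0.01, 0, -0.5, 30],
  ],
)

```text
time: 9.53
tool_pos: [0.5031, 0.3016, 0.3221]
ee_rot: [3.139, -0.003, 0.769]
wrist_force: [0.4, -0.6, 0.0]
width: 0.0296
finger_force: 0.0
```

servo_tool(
  plan=[
    [-1, 0.9, 0, 0, 0, 0, 30],
    [-1, 0.9, 0, 0, 0, 0, 30],
    [-1, 0.9, 0, 0, 0, 0, 30],
    [-1, 0.9, 0, 0, 0, 0, 30],
  ],
)

```text
time: 9.87
tool_pos: [0.4936, 0.1624, 0.3229]
ee_rot: [3.137, -0.003, 0.762]
wrist_force: [0.2, 0.4, 0.7]
width: 0.03
finger_force: 0.0
```

servo_tool(
  plan=[
    [-1, 0.9, 0, 0, 0, 0, 30],
    [-1, 0.9, 0, 0, 0, 0, 30],
    [-1, 0.9, 0, 0, 0, 0, 30],
    [-1, 0.9, 0, 0, 0, 0, 30],
  ],
)

```text
time: 10.2
tool_pos: [0.4842, 0.0281, 0.3225]
ee_rot: [3.137, -0.003, 0.761]
wrist_force: [0.3, 0.6, 1.0]
width: 0.0303
finger_force: 0.0
```

servo_tool(
  plan=[
    [-1, 0.9, 0, 0, 0, 0, 30],
    [-1, 0.9, 0, 0, 0, 0, 30],
    [-1, 0.9, 0, 0, 0, 0, 30],
    [-1, 0.9, 0, 0, 0, 0, 30],
  ],
)

```text
time: 10.53
tool_pos: [0.4748, -0.1061, 0.3217]
ee_rot: [3.138, -0.003, 0.761]
wrist_force: [0.4, 0.4, 0.9]
width: 0.0298
finger_force: 0.0
```

servo_tool(
  plan=[
    [-1, 0.9, 0, 0, 0, 0, 30],
    [-1, 0.9, 0, 0, 0, 0, 30],
    [-1, 0.9, 0, 0, 0, 0, 30],
    [-1, 0.9, 0, 0, 0, 0, 30],
  ],
)

```text
time: 10.87
tool_pos: [0.4653, -0.2403, 0.3207]
ee_rot: [3.14, -0.003, 0.762]
wrist_force: [-0.0, 0.3, -0.4]
width: 0.0299
finger_force: 0.0
```

servo_tool(
  plan=[
    [0, 0, 0.2, 0, 0, -0.66, 30],
    [0, 0, 0.4, 0, 0, -0.66, 30],
    [0, 0, 0.7, 0, 0, -0.66, 30],
    [0, 0, 0.7, 0, 0, -0.66, 30],
    [0, 0, 0.7, 0, 0, -0.66, 30],
    [0, 0, 0.7, 0, 0, -0.66, 30],
    [0, 0, 0.7, 0, 0, -0.66, 30],
    [0, 0, 0.7, 0, 0, -0.66, 30],
    [0, 0, 0.7, 0, 0, -0.66, 30],
    [0, 0, 0.7, 0, 0, -0.66, 30],
  ],
)

```text
time: 11.7
tool_pos: [0.4667, -0.2346, 0.252]
ee_rot: [3.135, -0.001, 1.806]
wrist_force: [0.0, 0.5, 0.2]
width: 0.0302
finger_force: 0.0
```

```bash
python3 - <<'E'
from h import *
o=robot.get_obs(); print(o["time"],o["tool_pos"],o["ee_rot"],o["joint_positions"].round(2),o["width"])
im=robot.snapshot("wrist"); cv2.imwrite("pics/w2.png",im[:,:,::-1])
for t in ("collar","wand_grip","outlet"): print(t,robot.find_in(t,"wrist"))
E
```

```text
11.7 [ 0.46669439 -0.2346452   0.25199118] [ 3.13533223e+00 -1.28146207e-03  1.80590880e+00] [-0.58  0.02  1.38  0.01  1.74 -0.81] 0.030229883753626126
collar [{'extent': [259.6, 234.5, 59.0, 31.4], 'conf': 0.89}, {'extent': [498.4, 144.4, 70.4, 87.6], 'conf': 0.52}]
wand_grip [{'extent': [262.1, 169.7, 24.3, 127.4], 'conf': 0.93}]
outlet [{'extent': [261.7, 169.7, 23.8, 125.0], 'conf': 0.74}, {'extent': [265.9, 285.6, 98.3, 123.9], 'conf': 0.69}, {'extent': [314.8, 355.9, 21.5, 32.8], 'conf': 0.66}]
```

View pics/w2.png

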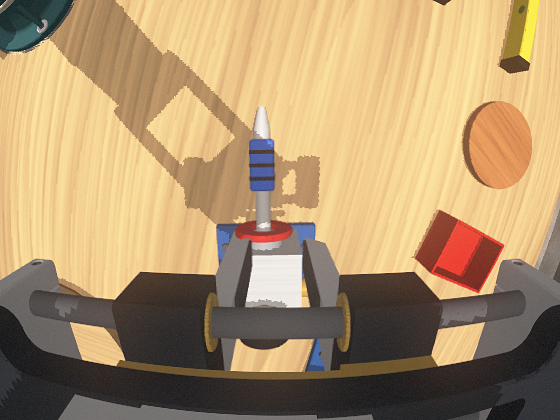

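The view shows the nozzle tip at (262,107), the grip's top face with rows 140–190 and columns 250–274, and the tube at column 264. The red flange spans columns 236–292, with its face at about row 223.

```bash
python3 - <<'E'
from h import *
o=robot.get_obs(); f=lambda u,v,z:wray((u,v),o["tool_pos"],o["ee_rot"],z)
a=f(262,107,.07);b=f(262,140,.083);c=f(261.5,190,.083);d=f(263.5,205,.07);e=[f(u,231,.07) for u in(236,292)]; t=f(263.5,221,.102)
for n,x in zip("nozzle gripfar gripnear tube cl cr ftop".split(),(a,b,c,d,*e,t)): print(n,x.round(4))
g=(b+c)/2; print("len",np.linalg.norm(b-c),np.linalg.norm(e[0]-e[1]),"yaw",[np.arctan2(*(q-p)[1::-1]) for p,q in ((c,b),(d,a),(d,b))])
y=o["ee_rot"][2]; ux=np.array([np.cos(y),np.sin(y)]);uy=np.array([np.sin(y),-np.cos(y)])
for n,x in (("grip",g),("ftop",t),("nozzle",a),("tube",d)): r=x[:2]-o["tool_pos"][:2]; print(n,(ux@r*10).round(3),(uy@r*10).round(3))
E
```

```text
nozzle [ 0.4305 -0.1437  0.07  ]
gripfar [ 0.4389 -0.1775  0.083 ]
gripnear [ 0.4499 -0.228   0.083 ]
tube [ 0.4557 -0.246   0.07  ]
cl [ 0.4323 -0.2819  0.07  ]
cr [ 0.493  -0.2676  0.07  ]
ftop [ 0.4587 -0.2547  0.102 ]
len 0.05166545719747313 0.06238543403823575 yaw [np.float64(1.7861582380610388), np.float64(1.8125253827063412), np.float64(1.811613068535268)]
grip 0.371 -0.134
ftop -0.168 -0.115
nozzle 0.977 -0.134
tube -0.076 -0.124
```

servo_tool(
  plan=[
    [-0.11, -0.13, 0.2, 0, 0, 0, 30],
    [-0.11, -0.13, 0.5, 0, 0, 0, 30],
    [-0.11, -0.13, 0.8, 0, 0, 0, 30],
    [-0.11, -0.13, 1.0, 0, 0, 0, 30],
    [-0.11, -0.13, 1.0, 0, 0, 0, 30],
  ],
)

```text
time: 12.32
tool_pos: [0.4534, -0.248, 0.1466]
ee_rot: [-3.141, -0.008, 1.803]
wrist_force: [0.1, 0.2, -0.4]
width: 0.03
finger_force: 0.0
```

servo_tool(
  plan=[
    [0, 0, 0.2, 0, 0, 0, 30],
    [0, 0, 0.4, 0, 0, 0, 30],
    [0, 0, 0.6, 0, 0, 0, 30],
    [0, 0, 0.84, 0, 0, 0, 30],
    [0, 0, 0.84, 0, 0, 0, 30],
    [0, 0, 0.84, 0, 0, 0, 30],
  ],
)

```text
time: 12.82
tool_pos: [0.4565, -0.2497, 0.0684]
ee_rot: [3.136, -0.001, 1.803]
wrist_force: [-0.9, -0.0, 0.6]
width: 0.0302
finger_force: 0.0
```

servo_tool(
  plan=[
    [-0.04, 0, 0, 0, 0, 0, 30],
    [-0.08, 0, 0, 0, 0, 0, 30],
    [-0.1, 0, 0, 0, 0, 0, 30],
    [-0.12, 0, 0, 0, 0, 0, 30],
    [-0.14, 0, 0, 0, 0, 0, 30],
    [-0.16, 0, 0, 0, 0, 0, 30],
    [-0.17, 0, 0, 0, 0, 0, 30],
  ],
)

```text
time: 13.4
tool_pos: [0.4613, -0.2657, 0.0696]
ee_rot: [3.133, -0.001, 1.804]
wrist_force: [-0.4, 5.8, 3.7]
width: 0.0299
finger_force: 2.6
```

servo_tool(
  plan=[
    [-0.02, 0, 0, 0, 0, 0, 30],
    [-0.04, 0, 0, 0, 0, 0, 30],
    [-0.05, 0, 0, 0, 0, 0, 30],
    [-0.06, 0, 0, 0, 0, 0, 30],
  ],
)

```text
time: 13.73
tool_pos: [0.4622, -0.2692, 0.0696]
ee_rot: [3.134, -0.006, 1.805]
wrist_force: [-2.9, 12.7, 9.5]
width: 0.0299
finger_force: 6.5
```

servo_tool(
  plan=[
    [-0.03, 0, 0, 0, 0, 0, 30],
    [-0.05, 0, 0, 0, 0, 0, 30],
    [-0.05, 0, 0, 0, 0, 0, 30],
  ],
)

```text
time: 13.98
tool_pos: [0.4622, -0.2694, 0.0697]
ee_rot: [3.135, -0.017, 1.807]
wrist_force: [-5.9, 23.1, 13.1]
width: 0.0301
finger_force: 11.8
```

servo_tool(
  plan=[
    [0.15, 0, 0, 0, 0, 0, 30],
    [0.28, 0, 0, 0, 0, 0, 30],
    [0.28, 0, -0.2, 0, 0, 0, 30],
    [0.28, 0, -0.4, 0, 0, 0, 30],
    [0.28, 0, -0.6, 0, 0, 0, 45],
    [0.28, 0, -0.6, 0, 0, 0, 60],
    [0.5, 0, -0.6, 0, 0, 0, 60],
    [0.77, -0.01, -0.6, 0, 0, 0, 60],
    [0.77, -0.01, -0.6, 0, 0, 0, 60],
    [0.77, -0.01, -0.6, 0, 0, 0, 60],
  ],
)

```text
time: 14.82
tool_pos: [0.4434, -0.2021, 0.1274]
ee_rot: [3.136, 0.001, 1.805]
wrist_force: [-0.4, -0.8, -0.2]
width: 0.0599
finger_force: 0.0
```

```bash
python3 - <<'E'
from h import *
o=robot.get_obs(); print(o["time"],o["tool_pos"],o["ee_rot"]); r=np.array([.4444,-.2028])-o["tool_pos"][:2]
y=o["ee_rot"][2]; print(r@[np.cos(y),np.sin(y)],r@[np.sin(y),-np.cos(y)])
im=robot.snapshot("wrist"); cv2.imwrite("pics/w3.png",im[:,:,::-1])
E
```

```text
14.8167 [ 0.44344869 -0.20206332  0.12744386] [3.13601610e+00 5.04307948e-04 1.80479984e+00]
-0.000937181512373316 0.0007545644372866045
```

View pics/w3.png

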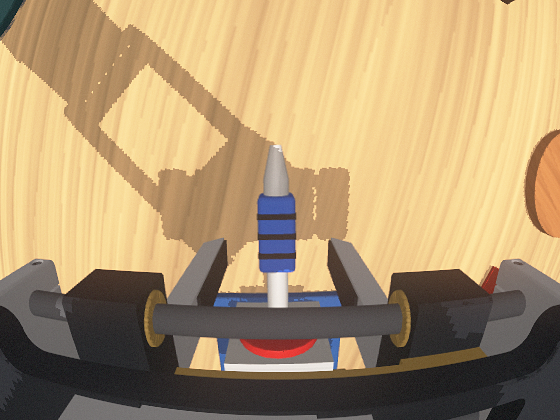

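The grip lies centred between the jaws (column 277, rows 195–270) and the collar sits close to the block. I'll descend, grip, and draw a short way to test.

servo_tool(
  plan=[
    [0, 0, 0.25, 0, 0, 0, 60],
    [0, 0, 0.5, 0, 0, 0, 60],
    [0, 0, 0.5, 0, 0, 0, 60],
    [0, 0, 0.5, 0, 0, 0, 0],
    [0, 0, 0.5, 0, 0, 0, 0],
    [0, 0, 0.5, 0, 0, 0, 0],
    [0, 0, 0.5, 0, 0, 0, 0],
    [0, 0, 0.5, 0, 0, 0, 0],
  ],
)

```text
time: 15.53
tool_pos: [0.4449, -0.2031, 0.0795]
ee_rot: [3.134, 0.002, 1.804]
wrist_force: [0.5, 1.0, -0.0]
width: 0.0303
finger_force: 0.0
```

servo_tool(
  plan=[
    [0.03, 0, 0, 0, 0, 0, 0],
    [0.06, 0, 0, 0, 0, 0, 0],
    [0.1, 0, 0, 0, 0, 0, 0],
    [0.1, 0, 0, 0, 0, 0, 0],
  ],
)

```text
time: 15.87
tool_pos: [0.4416, -0.1918, 0.0781]
ee_rot: [3.135, -0.001, 1.804]
wrist_force: [0.3, 0.3, 0.0]
width: 0.026
finger_force: 29.9
```

servo_tool(
  plan=[
    [0.1, 0, 0, 0, 0, 0, 0],
    [0.2, 0, 0, 0, 0, 0, 0],
    [0.3, 0, 0, 0, 0, 0, 0],
    [0.4, 0, 0, 0, 0, 0, 0],
    [0.5, 0, 0, 0, 0, 0, 0],
    [0.6, 0, 0, 0, 0, 0, 0],
    [0.7, 0, 0, 0, 0, 0, 0],
    [0.8, 0, 0, 0, 0, 0, 0],
    [0.9, 0, 0, 0, 0, 0, 0],
    [0.9, 0, 0, 0, 0, 0, 0],
  ],
)

```text
time: 16.7
tool_pos: [0.4205, -0.1033, 0.078]
ee_rot: [3.136, -0.001, 1.805]
wrist_force: [1.0, 0.3, -2.5]
width: 0.0256
finger_force: 29.9
```

```bash
python3 - <<'E'
from h import *
o=robot.get_obs(); print(o["time"],o["tool_pos"],o["ee_rot"],o["joint_positions"].round(2),o["wrist_torque"])
im=robot.snapshot("side"); cv2.imwrite("pics/s2.png",cv2.resize(im[90:290,220:460,::-1],None,fx=2.5,fy=2.5))
E
```

```text
16.7 [ 0.42049286 -0.10330479  0.07802006] [ 3.13570661e+00 -1.13744222e-03  1.80539586e+00] [-0.38 -0.1   1.85  0.    1.39 -0.61] [-0.02475158 -0.06672535 -0.01169868]
```

View pics/s2.png

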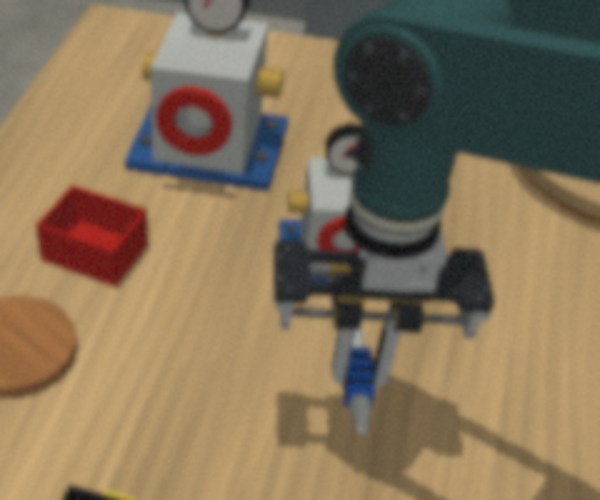

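The wand is out and in the jaws, with the nozzle at crop (360,425) and the collar behind it at (335,235). I'll lift it and carry it over the case.

servo_tool(
  plan=[
    [0, 0, -0.3, 0, 0, 0, 0],
    [0, 0, -0.6, 0, 0, 0, 0],
    [0, 0, -1, 0, 0, 0, 0],
    [0, 0, -1, 0, 0, 0, 0],
  ],
)

```text
time: 17.08
tool_pos: [0.4247, -0.1073, 0.1867]
ee_rot: [3.123, 0.009, 1.803]
wrist_force: [1.4, -0.7, -0.5]
width: 0.0257
finger_force: 29.9
```

servo_tool(
  plan=[
    [0.3, 0.12, 0, 0, 0, 0, 0],
    [0.6, 0.24, 0, 0, 0, 0, 0],
    [1, 0.4, 0, 0, 0, 0, 0],
    [1, 0.4, 0, 0, 0, 0, 0],
  ],
)

```text
time: 17.42
tool_pos: [0.4369, 0.0069, 0.1783]
ee_rot: [3.133, -0.004, 1.811]
wrist_force: [-0.8, -0.9, -1.8]
width: 0.0259
finger_force: 29.9
```

servo_tool(
  plan=[
    [0.3, 0.12, 0, 0, 0, 0, 0],
    [0.6, 0.24, 0, 0, 0, 0, 0],
    [1, 0.4, 0, 0, 0, 0, 0],
    [1, 0.4, 0, 0, 0, 0, 0],
  ],
)

```text
time: 17.75
tool_pos: [0.4526, 0.1133, 0.1783]
ee_rot: [3.134, -0.004, 1.81]
wrist_force: [0.2, 0.5, -2.4]
width: 0.0255
finger_force: 29.9
```

servo_tool(
  plan=[
    [0.2, 0.1, 0, 0, 0, -0.07, 0],
    [0.43, 0.27, 0, 0, 0, -0.14, 0],
    [0.43, 0.27, 0, 0, 0, -0.21, 0],
    [0.43, 0.27, 0, 0, 0, -0.28, 0],
    [0.43, 0.27, 0, 0, 0, -0.35, 0],
    [0.43, 0.27, 0, 0, 0, -0.42, 0],
    [0.43, 0.27, 0, 0, 0, -0.49, 0],
    [0.43, 0.27, 0, 0, 0, -0.56, 0],
    [0.43, 0.27, 0, 0, 0, -0.63, 0],
    [0.43, 0.27, 0, 0, 0, -0.7, 0],
    [0.43, 0.27, 0, 0, 0, -0.77, 0],
    [0.43, 0.27, 0, 0, 0, -0.837, 0],
  ],
)

```text
time: 18.75
tool_pos: [0.4689, 0.1547, 0.1783]
ee_rot: [3.141, 0.006, 3.123]
wrist_force: [-0.4, -0.9, -2.0]
width: 0.0258
finger_force: 29.9
```

servo_tool(
  plan=[
    [0, 0, 0, 0, 0, 0, 0],
    [0, 0, 0, 0, 0, 0, 0],
  ],
)

```text
time: 18.92
tool_pos: [0.4687, 0.155, 0.1784]
ee_rot: [3.141, 0.006, 3.115]
wrist_force: [0.2, 0.5, -1.6]
width: 0.026
finger_force: 29.9
```

```bash
python3 - <<'E'
from h import *
o=robot.get_obs(); print(o["time"],o["tool_pos"],o["ee_rot"],o["joint_positions"].round(2))
im=robot.snapshot("wrist"); cv2.imwrite("pics/w4.png",im[:,:,::-1])
E
```

```text
18.9167 [0.46874659 0.1550261  0.17843948] [3.14056799 0.00553773 3.11497399] [ 0.2  -0.03  1.58 -0.    1.59 -1.34]
```

View pics/w4.png

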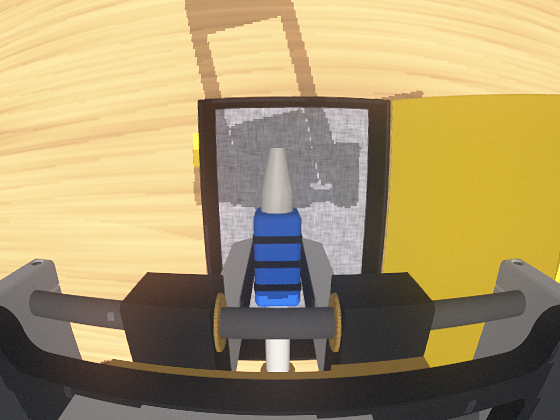

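The wand is lined up with the long side of the case: nozzle at (277,150), walls at columns 208 and 378, lid behind on the right. I'll lower it.

servo_tool(
  plan=[
    [0, 0, 0.25, 0, 0, 0, 0],
    [0, 0, 0.5, 0, 0, 0, 0],
    [0, 0, 0.75, 0, 0, 0, 0],
    [0, 0, 1, 0, 0, 0, 0],
    [0, 0, 1, 0, 0, 0, 0],
  ],
)

```text
time: 19.38
tool_pos: [0.4651, 0.1547, 0.073]
ee_rot: [-3.14, -0.005, 3.116]
wrist_force: [-0.9, -0.7, -2.2]
width: 0.0256
finger_force: 29.9
```

servo_tool(
  plan=[
    [0, 0, 0.15, 0, 0, 0, 0],
    [0, 0, 0.3, 0, 0, 0, 0],
    [0, 0, 0.4, 0, 0, 0, 0],
    [0, 0, 0.45, 0, 0, 0, 0],
    [0, 0, 0.47, 0, 0, 0, 0],
    [0, 0, 0.47, 0, 0, 0, 0],
  ],
)

```text
time: 19.88
tool_pos: [0.4701, 0.1559, 0.033]
ee_rot: [3.14, 0.007, 3.118]
wrist_force: [-0.7, -0.8, -1.7]
width: 0.0256
finger_force: 30.0
```

servo_tool(
  plan=[
    [0, 0, 0.01, 0, 0, 0, 0],
    [0, 0, 0.02, 0, 0, 0, 0],
    [0, 0, 0.02, 0, 0, 0, 0],
  ],
)

```text
time: 20.13
tool_pos: [0.4705, 0.156, 0.0326]
ee_rot: [3.14, 0.008, 3.118]
wrist_force: [-2.9, -2.3, 9.4]
width: 0.0258
finger_force: 30.0
```

```bash
python3 - <<'E'
from h import *
o=robot.get_obs(); print(o["wrist_force"],o["wrist_torque"])
im=robot.snapshot("wrist"); cv2.imwrite("pics/w5.png",im[:,:,::-1])
E
```

```text
[-2.90326245 -2.34763291  9.41201093] [-0.39082642  0.73871743  0.03596322]
```

View pics/w5.png

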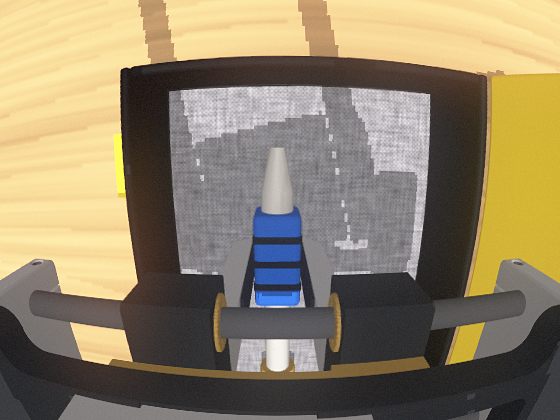

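servo_tool(
  plan=[
    [0, 0, 0, 0, 0.012, 0, 0],
    [0, 0, 0, 0, 0.012, 0, 0],
  ],
)

```text
time: 20.35
tool_pos: [0.471, 0.1562, 0.0327]
ee_rot: [3.139, -0.01, 3.118]
wrist_force: [-3.7, -1.3, 9.5]
width: 0.0255
finger_force: 30.0
```

servo_tool(
  plan=[
    [0, 0, 0, 0, 0.012, 0, 0],
    [0, 0, 0, 0, 0.012, 0, 0],
  ],
)

```text
time: 20.52
tool_pos: [0.4714, 0.1563, 0.0328]
ee_rot: [3.139, -0.028, 3.118]
wrist_force: [-3.3, -1.8, 8.3]
width: 0.0258
finger_force: 30.0
```

```bash
python3 - <<'E'
from h import *
o=robot.get_obs(); print(o["wrist_force"],o["wrist_torque"],o["tool_pos"],o["ee_rot"])
E
```

```text
[-3.31812219 -1.80780337  8.32168904] [-0.29617726  0.1965616   0.02522045] [0.47140879 0.15627012 0.03283649] [ 3.1391823  -0.02783964  3.11811806]
```

servo_tool(
  plan=[
    [0, 0, -0.01, 0, -0.007, 0, 0],
    [0, 0, -0.01, 0, -0.007, 0, 0],
    [0, 0, -0.01, 0, -0.007, 0, 0],
  ],
)

```text
time: 20.77
tool_pos: [0.471, 0.1564, 0.0327]
ee_rot: [3.139, -0.016, 3.119]
wrist_force: [-0.4, -0.1, 6.9]
width: 0.026
finger_force: 30.0
```

servo_tool(
  plan=[
    [0, 0, 0, 0, 0, 0, 28],
    [0, 0, 0, 0, 0, 0, 30],
    [0, 0, 0, 0, 0, 0, 36],
    [0, 0, 0, 0, 0, 0, 44],
    [0, 0, 0, 0, 0, 0, 44],
    [0, 0, 0, 0, 0, 0, 44],
  ],
)

```text
time: 21.27
tool_pos: [0.4692, 0.156, 0.0305]
ee_rot: [3.14, -0.021, 3.118]
wrist_force: [0.4, -0.6, -0.1]
width: 0.0437
finger_force: 0.0
```

servo_tool(
  plan=[
    [0, 0, -0.1, 0, 0, 0, 44],
    [0, 0, -0.3, 0, 0, 0, 44],
    [0, 0, -0.6, 0, 0, 0, 44],
    [0, 0, -1, 0, 0, 0, 44],
    [0, 0, -1, 0, 0, 0, 44],
  ],
)

```text
time: 21.68
tool_pos: [0.4763, 0.1568, 0.14]
ee_rot: [3.137, -0.006, 3.119]
wrist_force: [0.4, 0.1, 1.6]
width: 0.0439
finger_force: 0.0
```

servo_tool(
  plan=[
    [0.4, 0, -0.3, 0, 0, 0, 44],
    [0.8, 0, -0.6, 0, 0, 0, 44],
    [1, 0, -0.8, 0, 0, 0, 44],
    [1, 0, -0.8, 0, 0, 0, 44],
    [1, 0, -0.8, 0, 0, 0, 44],
  ],
)

```text
time: 22.1
tool_pos: [0.3738, 0.1584, 0.2161]
ee_rot: [3.138, -0.013, 3.12]
wrist_force: [0.5, 0.6, -0.2]
width: 0.044
finger_force: 0.0
```

```bash
python3 - <<'E'
from h import *
o=robot.get_obs(); print(o["time"],o["wrist_force"],o["tool_pos"])
a=robot.snapshot("side"); w=robot.snapshot("wrist")
im=np.hstack([cv2.resize(a[90:,140:480],(420,408)),cv2.resize(w[:,60:500],(378,361))[:361].copy() if 0 else cv2.resize(w[:,60:500],(380,408))])
cv2.imwrite("pics/end.png",im[:,:,::-1])
E
```

```text
22.1 [ 0.54436585  0.63002642 -0.22950565] [0.37381523 0.15844489 0.21611434]
```

View pics/end.png

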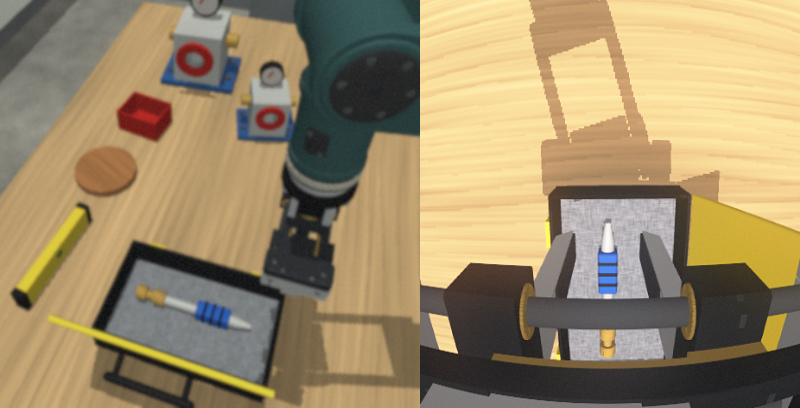

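The wand lies flat on the case floor (left half, 150–245, 295–325). The lid is still back on its stop, the disc, level and bin look undisturbed, and the gripper is clear. I'm handing in.

```bash
python3 -c "
from bench import robot
print(robot.close_job())"
```

```text
the job is handed in; nothing more can be done
None
```

The job is handed in after about 22 s of robot time: the lid is back on its stop, the collar is pushed in, and the wand is drawn out and set down flat on the case floor; the disc, level and bin were not touched.

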